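Set the tea strainer over the tumbler

TASK

Get the strainer rack ready for pouring tea: squeeze the two upright grip plates of the sliding strainer holder together to free its catch, keep them squeezed while you slide the holder along its rail until the strainer is centred over the tall steel tumbler (not over one of the low steel bowls), then let go so that the catch springs back fully into the notch there. Leave the tumbler standing where it is.

Things in the scene. Friction and masses are not known exactly. Their poses are not given: they have to be found in the camera images.
- grip (a point): Point between the holder's two upright dark steel grip plates, 160 mm above worktop; x = across the rail, away from robot (squeeze line), y = along the rail, z up. Plates: 40 mm wide (y), from 36 mm below to 27 mm above it; outer faces at x -31 and +17 mm, squeezed home -17 and +17 (only the front one moves). Fingers: one in front, one behind; 34 mm free below it, 45 mm behind. Slides along y, 2 N.
- release (a joint): Travel (m) of the front plate with the catch: 0 = sprung out, catch fully in a notch; 0.014 = squeezed home (spring 4 N to 8 N). The holder slides freely above 0.010; let go between notches, the catch rides on the rail at about 0.009, unlocked. It parks in a long slot at the rail's -y end; towards +y come three notches 85 mm apart, one at each cup place, catching within 6 mm either way.
- strainer_mid (a point): Centre of the tea strainer's bowl (70 mm across, on the sliding holder, its rim 149 mm above the worktop, handle pointing away from the robot): the point lies 104 mm behind (+x of) the grip point and 122 mm above the worktop. Axes as for the grip. It moves with the holder.
- tumbler_mid (a point): Centre, half-way up, of the tall plain steel tumbler (71 mm across, 104 mm high, open) that stands loose on the rack's 10 mm wooden board at one of the three cup places under the strainer's path, 4 mm below it. Two low steel bowls (34 mm high) stand at the others. With the strainer straight above the tumbler the holder is within 3 mm of that place's notch.
Things that resemble listed ones, but are neither listed nor needed, are in the scene too. Leave any purple look-alike of the part that bears tumbler_mid alone.

How it is judged:
On the way:
1. the holder is slid out of its parking place with the release held squeezed (value of joint release above 0.006 m and distance of strainer_mid from where it was at the start of the episode above 0.045 m), for 0.1 s.
At the end, for the whole second after the job is handed in: The strainer is within 12 mm, along the rail, of the tumbler's middle, the catch is sprung back into the notch (release within 3 mm of 0), and the tumbler stands upright (y of tumbler_mid in the frame of strainer_mid between -0.012 and 0.012 m and value of joint release below 0.003 m and angle between tumbler_mid's own z axis and vertical below 0.15 rad); the robot touches nothing.
It fails at once if the tumbler is shifted by more than 20 mm (distance of tumbler_mid from where it was at the start of the episode above 0.02 m).
It also fails if it takes over 38 s, if anything falls off the work surface, if the arm or the gripper's body presses on something with over 40 N, if the wrist force passes 120 N, or if a joint passes its speed limit or range.

ROBOT

A 6-joint arm with a two-finger parallel gripper is mounted at the origin on a cart in front of the work surface, level with it; the furniture and walls round the work are solid. World frame = base frame: x ahead of the robot, y to its left, z up, the work surface at z = 0. Lengths are in m, angles in rad, forces in N, time in s.
With the tool pointing down it reaches from about 0.35 to 1 m from the base axis. Payload 7.1 kg.
Tool frame: the origin (TCP) lies between the finger pads; the fingertips stand 22 mm ahead of it and the grasp point (between the pads) lies 3 mm ahead of it; z points along the fingers, y is the line along which they close (so a half turn about z gives the same grasp; the last joint's range is limited). The gripper opens to 85 mm and grips with 20 to 120 N. Pads are 22 mm wide; open, the fingers measure 114 mm over their backs; the gripper's body (76 mm by 85 mm) begins 54 mm behind the grasp point. The pads swing forward as they close: fully open they stand 13 mm farther back than shut.
Start: joints at [1.094, 0.423, 1.63, -0, 1.089, -0.019], TCP at [0.276, 0.561, 0.253] pointing down, gripper open.
Joint ranges: [-3, 3], [-0.9, 2.11], [0.09, 2.58], [-1.31, 4.45], [0.11, 2.69], [-2.54, 2.54]. Speed limits (rad/s): [2.39, 2.39, 3.01, 3.14, 3.14, 3.14].

INTERFACE

Orientations are given as a rotation vector (axis times angle).
In Python, from rig import manip gives the robot as it stands. The module is installed in compiled form; this text tells all that it offers. Calls block until the motion is done:
- manip.move_to(position, orientation): joint-space move of the TCP to a pose.
- manip.servo_line(position, orientation=None, rate=0.15): straight line of the TCP; orientation=None keeps the orientation; rate is the mean speed in m/s.
- manip.set_joints(angles): joint-space move.
- manip.command_gripper(opening, f_grip=None): finger opening in m; f_grip is the grip in N (None keeps the last); returns when the fingers have stopped.
- manip.hold(seconds).
- manip.solve_ik(position, orientation): joint angles nearest the present ones, or None.
- manip.camera(name): name is "scene" or "top" or "wrist"; returns a dict with "image" (480x640x3 uint8, red, green, blue), "fx", "fy", "cx", "cy" (pixels), "cam_to_world" (4x4, takes a point from camera to world coordinates); the wrist camera has in their place "mount" (4x4, takes a point from camera to tool coordinates, whose origin is the TCP and whose axes are the flange's). Camera axes: x right, y down, z forward; pixel columns grow to the right and rows downward; lengths in m; the calibration is good to about 2 mm. A picture is of the moment at which its call begins: read the wrist's pose just before it. There is no depth.
A pose or a line that the arm cannot do raises manip.IKError and nothing moves.
- manip.sign_off(): hands the job in; it is judged then, once.
Readings, each from a call of its own:
- manip.get_time(): time.
- manip.get_joint_positions(): joint angles.
- manip.get_joint_vel(): joint speeds.
- manip.get_tau(): joint torques, N m.
- manip.get_position(): TCP position.
- manip.get_ee_rot(): TCP orientation.
- manip.get_contact_force(): force on the tool from outside, world axes, zero at the start.
- manip.get_torque(): the same for the moment, N m.
- manip.get_width(): finger opening in m.
- manip.get_grip_force(): force on a finger pad.
Only numpy, scipy, OpenCV 4.12 (cv2) and the standard library are available. Lean on these libraries where they do the work, as an engineer would, in place of code of your own. Each camera call takes 0.05 s, during which the arm holds its last target. There are 200 camera calls.

## Working session

There is one attempt and no reset: what is moved stays moved. The work goes in short steps, each a Python script; the robot and the scene stay as the last script left them, time stands still between calls to the robot, and variables do not carry over. Pictures are saved under pics/ and viewed, at most 10 in all, crops included, and the job is handed in when it is done.

```bash
mkdir -p pics; python3 - <<'E'
from rig import manip
import cv2,pickle
d={}
for n in("scene","top"):
    c=manip.camera(n);d[n]=c;cv2.imwrite(f"pics/{n}0.png",c["image"][:,:,::-1]);print(n,c["fx"],c["cx"],c["cam_to_world"].round(3).tolist())
pickle.dump(d,open("d.pkl","wb"));print(manip.get_time(),manip.get_ee_rot())
E
```

```text
scene 537.1076276214517 316.43231467026425 [[-0.602, -0.305, 0.738, -0.113], [-0.798, 0.223, -0.559, 0.463], [0.006, -0.926, -0.378, 0.44], [0.0, 0.0, 0.0, 1.0]]
top 467.4005974919281 320.1376234635864 [[-0.02, -0.99, 0.141, 0.386], [-1.0, 0.018, -0.017, -0.002], [0.014, -0.142, -0.99, 1.021], [0.0, 0.0, 0.0, 1.0]]
0.1 [-7.12750206e-01 -3.05930993e+00  2.10155621e-03]
```

View pics/scene0.png

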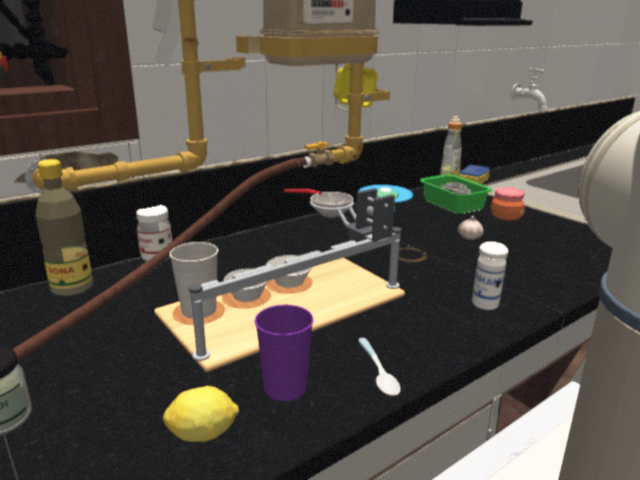

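View pics/top0.png

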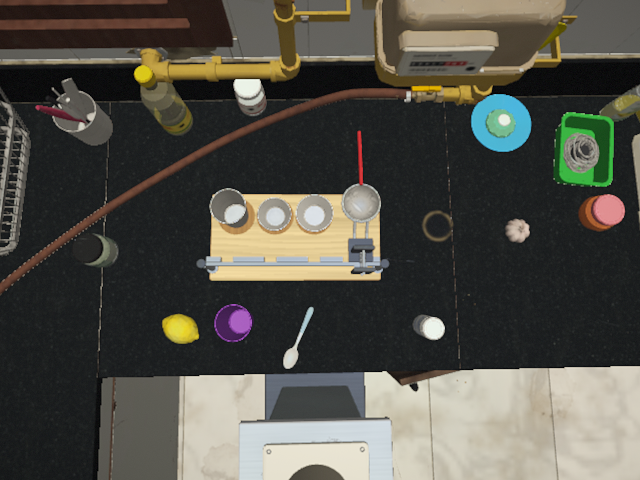

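The scene picture shows the plain steel tumbler at (195,280). In the top picture it is at (228,207), at the rack's +y end. The grip plates are at about (361,250) and the strainer at (361,203).
These could be mistaken for the tumbler: the purple cup (233,322), the low bowls (274,215) and (315,213), and the utensil pot (85,118). I choose the steel one on the board, at (228,207). I'll check it in one close crop.

```bash
cat > h.py <<'E'
import numpy as np
def ray(c,u,v,z):
    T=c["cam_to_world"];d=T[:3,:3]@[(u-c["cx"])/c["fx"],(v-c["cy"])/c["fy"],1.];o=T[:3,3]
    return o+d*(z-o[2])/d[2]
E
python3 - <<'E'
import cv2,pickle,numpy as np
from h import *
d=pickle.load(open("d.pkl","rb"));t=d["top"]
im=t["image"][170:295,195:395,::-1];im=cv2.resize(im,(800,500),interpolation=cv2.INTER_CUBIC);
s=d["scene"]["image"][165:275,290:420,::-1]
cv2.imwrite("pics/topc.png",im);cv2.imwrite("pics/scc.png",cv2.resize(s,(780,660-60),interpolation=cv2.INTER_CUBIC))
E
```

```text
(no output)
```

View pics/topc.png

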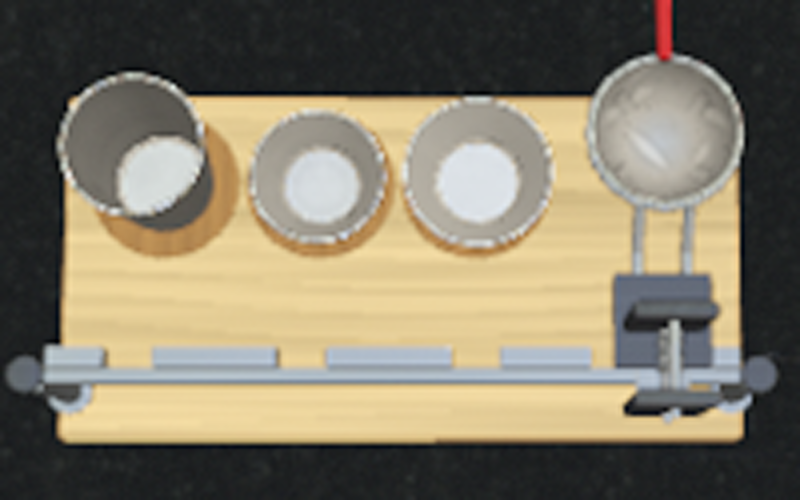

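View pics/scc.png

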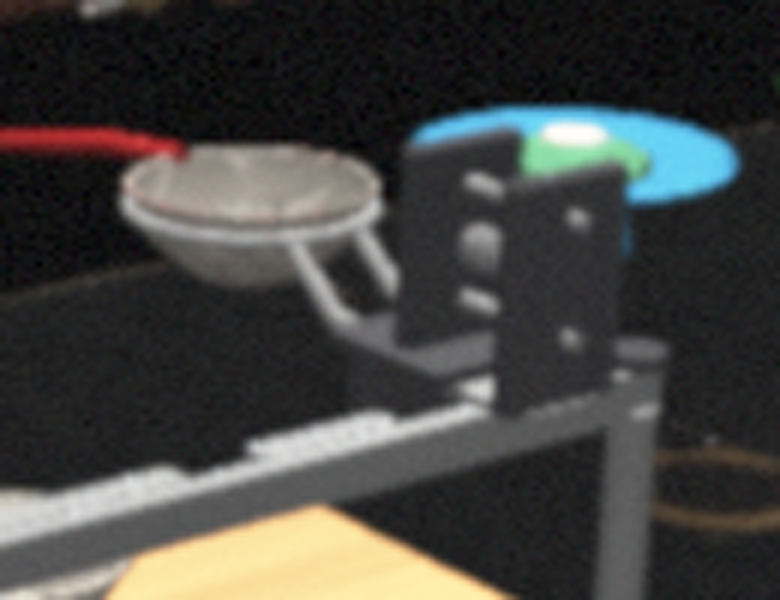

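The top crop (4x, offset 195,170) confirms the choice. The tumbler rim is centred at (131,145), the bowls at (318,183) and (478,172), and the strainer rim at (666,131). The plate tops are at about y 308 and 398, and the rail posts at (25,374) and (761,374). The rail gaps are at x 128, 302 and 476, with the tumbler at the farthest one. The scene crop shows the two dark plates with free space between and around them.

```bash
python3 - <<'E'
import pickle,numpy as np
from h import *
d=pickle.load(open("d.pkl","rb"));t=d["top"]
def p(u,v,z):return ray(t,195+(u+.5)/4-.5,170+(v+.5)/4-.5,z).round(4)
print("strainer",p(666,131,.149),p(588,131,.149),p(744,131,.149))
print("tumbler",p(131,145,.114),p(58,145,.114),p(204,145,.114))
print("posts",p(25,374,.125),p(761,374,.125))
print("notch",[p(x,357,.12) for x in(128,302,476)])
print("back top",p(641,301,.187),p(718,303,.187)," front",p(641,391,.187),p(720,391,.187))
a=p(25,374,.125);b=p(761,374,.125);e=(a-b)/np.linalg.norm(a-b);print(np.arctan2(-e[0],e[1]),p(62,440,.01),p(743,440,.01),p(70,96,.01),p(740,96,.01))
from rig import manip
from scipy.spatial.transform import Rotation as R
print(R.from_rotvec(manip.get_ee_rot()).as_matrix().round(3))
# scene check of the plate: front plate top corners
s=d["scene"]
def q(u,v,z):return ray(s,290+u/6,165+v*110/600,z).round(4)
print("scene front top",q(510,183,.187),q(618,165,.187),"back",q(408,145,.187),q(515,130,.187))
E
```

```text
strainer [ 0.5811 -0.0961  0.149 ] [ 0.5818 -0.0589  0.149 ] [ 0.5805 -0.1334  0.149 ]
tumbler [0.5864 0.1647 0.114 ] [0.5871 0.2007 0.114 ] [0.5858 0.1288 0.114 ]
posts [0.4729 0.2125 0.125 ] [ 0.4662 -0.1406  0.125 ]
notch [array([0.4807, 0.1643, 0.12  ]), array([0.4791, 0.0805, 0.12  ]), array([ 0.4775, -0.0036,  0.12  ])]
back top [ 0.4946 -0.0781  0.187 ] [ 0.4931 -0.1128  0.187 ]  front [ 0.454  -0.0769  0.187 ] [ 0.4533 -0.1123  0.187 ]
-0.01897251792126966 [0.4481 0.2196 0.01  ] [ 0.4409 -0.1472  0.01  ] [0.6377 0.2176 0.01  ] [ 0.6314 -0.153   0.01  ]
[[-0.897  0.442 -0.001]
 [ 0.442  0.897 -0.001]
 [ 0.    -0.001 -1.   ]]
scene front top [ 0.4459 -0.0705  0.187 ] [ 0.4415 -0.1038  0.187 ] back [ 0.4871 -0.0726  0.187 ] [ 0.4813 -0.1051  0.187 ]
```

Measured sizes and spacing match the description: strainer about 74 mm, tumbler about 72 mm, notch spacing 84 mm. The rail yaw is -0.019 rad, the grip is at about (0.477, -0.094), and the slide needed is about 0.261 m. Next I hover over the grip and check with the wrist camera.

```bash
cat >> h.py <<'E'
from scipy.spatial.transform import Rotation as R
yaw=-0.019;X=np.array([np.cos(yaw),np.sin(yaw),0]);Y=np.array([-X[1],X[0],0])
ORI=R.from_matrix(np.c_[Y,X,[0,0,-1]]).as_rotvec()
G=np.array([.4771,-.0941,.163])
E
python3 - <<'E'
from rig import manip
from h import *
import cv2,pickle
manip.move_to(G+[0,0,.12],ORI)
T=np.eye(4);T[:3,:3]=R.from_rotvec(manip.get_ee_rot()).as_matrix();T[:3,3]=manip.get_position()
c=manip.camera("wrist");c["cam_to_world"]=T@c["mount"];pickle.dump(c,open("w.pkl","wb"))
im=c["image"][:,:,::-1].copy();W=np.linalg.inv(c["cam_to_world"])
def pr(P):
    q=W[:3]@np.r_[P,1];return q[0]/q[2]*c["fx"]+c["cx"],q[1]/q[2]*c["fy"]+c["cy"]
for x in(-.031,.017):
    for y in(-.02,.02):
        P=G+X*x+Y*y;P[2]=.187;u=pr(P);print(x,y,np.round(u,1));cv2.circle(im,tuple(int(round(a)) for a in u),3,(0,0,255),-1)
cv2.imwrite("pics/w.png",im);print(manip.get_time(),manip.get_position(),manip.get_joint_positions())
E
```

```text
-0.031 -0.02 [274.7 279.6]
-0.031 0.02 [272.3 221.5]
0.017 -0.02 [346.5 279.8]
0.017 0.02 [347.9 221.7]
2.5833 [ 0.47733599 -0.09350302  0.28295311] [-2.17973216e-01  1.80282418e-01  1.90068503e+00  1.39541246e-04
  1.06067793e+00 -2.00160198e-01]
```

View pics/w.png

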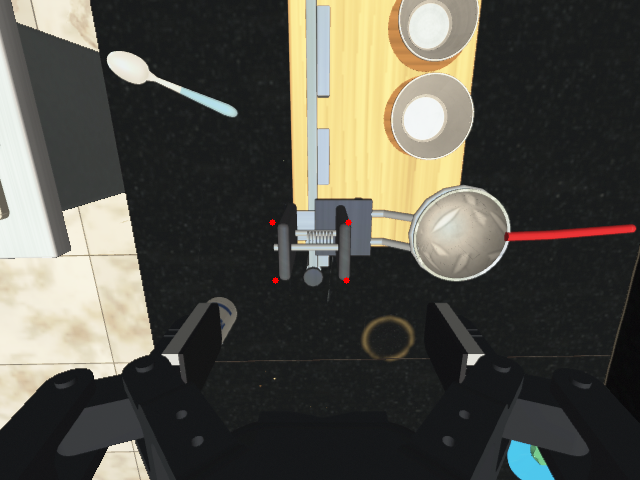

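The wrist view shows the plate outer faces at about u=278 and 351, against my predicted 273.5 and 347. Along the rail they agree (rows 222–280). I shift the grip +2.5 mm in x, then go down and squeeze.

```bash
sed -i 's/^G=.*/G=np.array([.4796,-.0941,.163])/' h.py; python3 - <<'E'
from rig import manip
from h import *
manip.servo_line(G+[0,0,.05],ORI); manip.servo_line(G,ORI,rate=.08)
print(manip.get_contact_force().round(1),manip.get_width())
manip.command_gripper(.030,25)
print(manip.get_contact_force().round(1),manip.get_width(),manip.get_grip_force(),manip.get_position(),manip.get_time())
E
```

```text
[ 0.4 -0.2  0.3] 0.08497130732743628
[-3.5  0.8  5.4] 0.033204027810873636 27.915599048137665 [ 0.47883753 -0.09398202  0.1632961 ] 4.5083
```

It is squeezed home: width 33 mm against 34 expected, with low side force. Now I slide it.

```bash
python3 - <<'E'
from rig import manip
from h import *
import cv2
p=G
for s in(.06,.261):
    manip.servo_line(G+Y*s,ORI,rate=.07)
    print(s,manip.get_contact_force().round(1),manip.get_width(),manip.get_grip_force(),manip.get_position())
c=manip.camera("top");cv2.imwrite("pics/t2.png",cv2.resize(c["image"][150:300,180:400,::-1],(792,540),interpolation=cv2.INTER_CUBIC));print(manip.get_time())
E
```

```text
0.06 [-3.4  2.2  6.1] 0.03317105654944212 27.83758968114853 [ 0.4799082  -0.03374358  0.16330972]
0.261 [-4.9 -0.8  6.3] 0.03342011077628504 27.334344685077667 [0.48353615 0.16676109 0.16330532]
8.5917
```

View pics/t2.png

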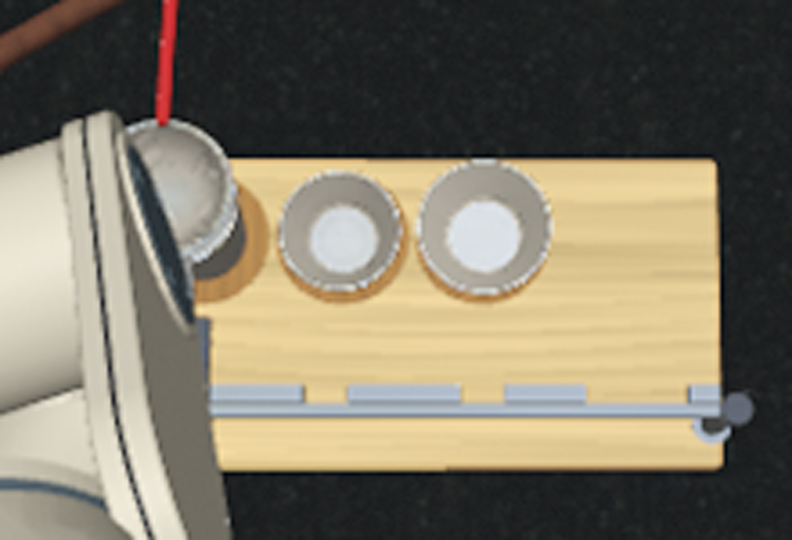

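The strainer is over the tumbler (its right rim at crop (237,205)) and the bowls are undisturbed. I release, retract clear and check.

```bash
python3 - <<'E'
from rig import manip
from h import *
import cv2,pickle
manip.command_gripper(.085)
p=manip.get_position();print(manip.get_contact_force().round(1),p)
manip.servo_line(G+Y*.261-X*.002+[0,0,.12],ORI)
T=np.eye(4);T[:3,:3]=R.from_rotvec(manip.get_ee_rot()).as_matrix();T[:3,3]=manip.get_position()
c=manip.camera("wrist");c["cam_to_world"]=T@c["mount"];pickle.dump(c,open("w.pkl","wb"));cv2.imwrite("pics/w3.png",c["image"][:,:,::-1])
manip.move_to([.35,-.25,.35],ORI)
c=manip.camera("top");pickle.dump(c,open("t.pkl","wb"));cv2.imwrite("pics/t3.png",cv2.resize(c["image"][170:295,195:395,::-1],(800,500),interpolation=cv2.INTER_CUBIC));print(manip.get_time())
E
```

```text
[ 0.6  0.7 -0.2] [0.48509255 0.16697455 0.16330872]
11.825
```

View pics/t3.png

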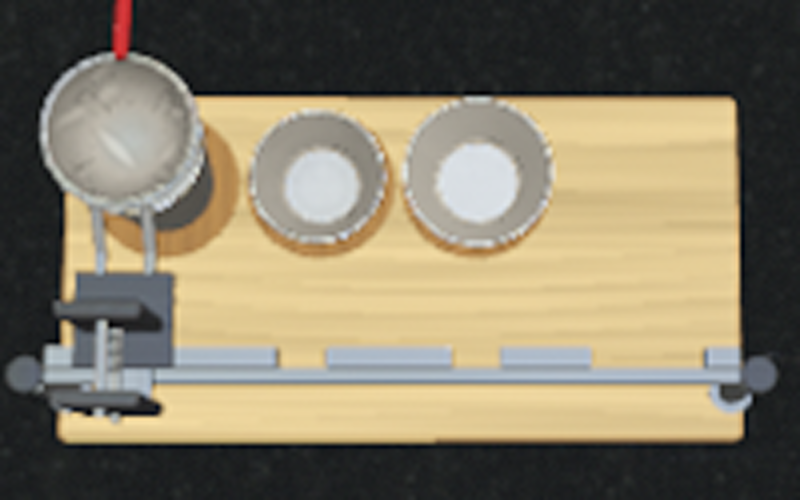

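View pics/w3.png

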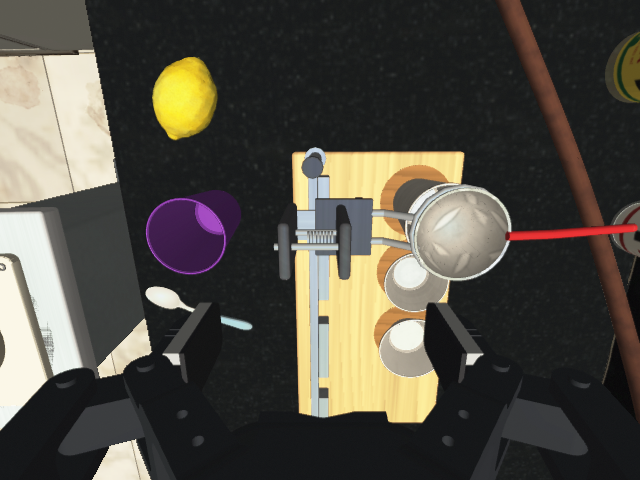

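The plate outer faces are 73 px apart again (278 to 351), the same as when parked, so the catch is fully sprung into the notch. The strainer rim centre is at crop (120,131), which puts it at y ≈ 0.165 m, matching the tumbler's 0.165. The tumbler and bowls have not moved, so I hand in.

```bash
python3 -c "
from rig import manip
print(manip.get_contact_force().round(1));print(manip.sign_off())"
```

```text
[ 0.   0.4 -1. ]
the job is handed in; nothing more can be done
None
```

The job is handed in: by the final pictures the strainer is centred over the steel tumbler to within the 2 mm calibration, the catch has sprung back into its notch, the tumbler has not moved, and the arm is clear of everything; the judge's verdict was not shown.

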